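# Let a cork roll out of the lever dispenser and ease its lid shut

## Task

With closed fingertips on the rubber pad at its end, press the lever of the wooden dispenser down so that its metal lid lifts and the cork roll inside rolls out into the tray, then let the lever come up slowly under the fingers until the lid is fully shut, without letting it slam, and take the hand away. Touch nothing of the dispenser but that pad, neither lid nor cork roll, grasp nothing, and leave the other things on the bench where they are.

Things in the scene. Friction and masses are not known exactly. Their poses are not given: they have to be found in the camera images.
- dispenser: Plywood dispenser fixed to the bench, base board 200x250x12 mm. Origin: bench height, under the axle, midway between the side walls; x along the axle, +y from hopper to tray (to the right as seen from the robot), z up. Hopper 146 mm high at y -52 to +8 mm, walls at x +-64 to +-72 mm; a 15 degree ramp falls toward +y to the open tray (y 70 to 162 mm, end wall top z 56 mm). The axle lies at y 0, z 125 mm.
- rocker (a joint): Angle of lid and lever, one rigid rocker (rad): 0 = lid shut, lever up; 0.65 = stop, lever down, lid lifted. Positive about the dispenser's +x: lever (-y side) sinks as lid (+y side) rises. A spring pushes it shut: 3 N at the pad at 0, 4 N at the stop; let go when open it snaps shut at over 2 rad/s. The roll passes under the lid from about 0.35 rad and takes about 1 s to reach the tray's end.
- lever_pad (a point): Middle of the upper face of the black rubber press pad, 34x34x10 mm, on the end of the steel lever beside the hopper (robot side). It is 150 mm from the axle along the lever and 8 mm above the lever's centre line, which slopes 0.3 rad up from the axle when shut, 0.35 rad down at the stop. Shut: x 95, y -141, z 177 mm in the dispenser's frame; at the stop y -144, z 81 mm. Free space above.
- lid_edge (a point): Middle of the free lower edge of the lid, an aluminium flap 120 mm wide, 92 mm long and 3 mm thick that closes the hopper toward the tray. Shut, it slopes 45 degrees down from the axle and this point lies at x 0, y 65, z 60 mm in the dispenser's frame. 
- cork_roll: Cork roll with two paper bands; origin at its centre (30 mm diameter, 120 mm long, about 50 g, lying along the dispenser's x axis). At first it lies on the ramp behind the shut lid, at y about 20 mm in the dispenser's frame; at rest in the tray it is at y about 145 mm, against the end wall.
- glue_pot: Bystander, leave alone: small round paint jar, diameter 38, height 46 mm; origin under its centre.
- small_carton: Bystander, leave alone: small card box 26x34x30 mm; origin under its centre.
- rubber_block: Bystander, leave alone: black sanding block 42x68x26 mm; origin under its centre.
- green_tape: Bystander, leave alone: roll of tape lying flat, diameter 73, height 18 mm; origin under its centre.
- awl: Bystander, leave alone: awl with wooden handle, 150 mm long along its y axis, 20 mm high; origin under its centre.
- hammer: Bystander, leave alone: hammer lying flat, 267 mm long along its y axis, 98 mm over the head, 24 mm high; origin under its centre.
- side_cutters: Bystander, leave alone: side cutters 189 mm long along their y axis, 40 mm wide, 14 mm high; origin under their centre.

How it is judged:
On the way:
1. the lid is lifted by the fingertips pressing on the lever's pad (value of joint rocker above 0.3 rad and contact force between the fingers and dispenser above 0.3 N and horizontal distance between the grasp point and lever_pad below 0.03 m), for 0.1 s.
At the end, for the whole second after the job is handed in: The lid is shut (rocker within 0.03 rad of closed) and still, and the cork roll lies in the tray (its centre 115 to 160 mm along the dispenser's y axis, within 20 mm of the middle, below 70 mm height) (value of joint rocker below 0.03 rad and y of cork_roll in the frame of dispenser between 0.115 and 0.16 m and x of cork_roll in the frame of dispenser between -0.02 and 0.02 m and height (world z) of cork_roll below 0.07 m and velocity of joint rocker between -0.1 and 0.1 rad/s); the robot touches nothing.
It fails at once if the lid slams or snaps back (rocker closing faster than 1.5 rad/s) (velocity of joint rocker below -1.5 rad/s).
It fails at once if the robot touches the lid or any part of the dispenser but the pad at the end of the lever (contact force between any of the fingers, the arm and dispenser above 0.5 N and horizontal distance between the grasp point and lever_pad above 0.03 m).
It fails at once if the robot touches or carries the cork roll (contact force between any of the fingers, the arm and cork_roll above 0.5 N).
It fails at once if a bystander is moved or lifted by more than 20 mm (distance of any of glue_pot, small_carton, rubber_block, green_tape, awl, hammer, side_cutters from where it was at the start of the episode above 0.02 m).
It also fails if it takes over 40 s, if anything falls off the work surface, if the arm or the gripper's body presses on something with over 40 N, if the wrist force passes 120 N, or if a joint passes its speed limit or range.

## Robot

A 6-joint arm with a two-finger parallel gripper is mounted at the origin on a cart in front of the work surface, level with it; the furniture and walls round the work are solid. World frame = base frame: x ahead of the robot, y to its left, z up, the work surface at z = 0. Lengths are in m, angles in rad, forces in N, time in s.
With the tool pointing down it reaches from about 0.375 to 0.975 m from the base axis. Payload 3.8 kg.
Tool frame: the origin (TCP) lies on the centre line of the jaws, within the pads' length; the fingertips stand 14 mm ahead of it and the grasp point (between the pads) lies 5 mm behind it; z points along the fingers, y is the line along which they close (so a half turn about z gives the same grasp; the last joint's range is limited). The gripper opens to 85 mm and grips with 20 to 120 N. Pads are 22 mm wide; open, the fingers measure 114 mm over their backs; the gripper's body (76 mm by 85 mm) begins 54 mm behind the grasp point. The pads swing forward as they close: fully open they stand 13 mm farther back than shut.
Start: joints at [-1.292, 0.264, 1.604, -0, 1.274, -0.037], TCP at [0.21, -0.642, 0.214] pointing down, gripper open.
Joint ranges: [-2.63, 2.63], [-0.94, 2.18], [0.31, 2.57], [-1.31, 4.45], [0, 2.66], [-2.55, 2.55]. Speed limits (rad/s): [2.57, 2.57, 3.14, 3.14, 3.14, 3.14].

## Interface

Orientations are given as a rotation vector (axis times angle).
In Python, from workcell import bot, eyes, spot_in gives the robot as it stands.
- The arm moves only by the tool carry_out, never from a script. Its argument "series" is text: rows parted by semicolons, each of 4 numbers parted by spaces: the shift along the world's x, y, z in m, then the turn about the world's z in degrees. In form: tx ty tz roll; .... A call has 1 to 20 rows; each row shifts and turns the commanded pose from where the row before left it; what a row does not reach is not made up. A row lasts 1/8 s, in which the tool goes at most 62.5 mm and 10.7 degrees, less where a joint would pass 70% of its speed; a pose out of reach is approached as far as the arm can. A call is refused whole if a number of a shift passes 0.0625 or a number of a turn 10.7, either way. A call with a gripper value outside its range is refused whole. "jaw" is the gripper command: -1 is shut, 1 is fully open, values between are in proportion, set as the call begins (left out, the last holds). The fingers move at their own pace and stop on an object; "grip_force" is the grip in N (left out, the last holds). Time passes only in rows, so rows that do not move let the fingers close. It gives the time, the measured TCP pose, the force, the opening and the grip force at its end, in the units of the state.
- bot.read_state(): the state, without advancing time (a new reading comes with each control period).
- eyes.read_camera(name): name is "side" or "top"; returns (picture, depth): 400x640x3 uint8, blue, green, red; 400x640 float32, m along the optical axis (not along the pixel's ray), 0 where there is no reading.
- eyes.get_calibration(name): a dict with "K" (3x3 intrinsics, pixels), "position" and "rotation" of the camera in the world. Camera axes: x right, y down, z forward; pixel columns grow to the right and rows downward; lengths in m; the calibration is good to about 2 mm. A picture is of the moment at which its call begins. get_calibration takes no time and is no camera call.
- bot.finish_job(): hands the job in; it is judged then, once.
Trained networks look in the newest picture that a camera, given by its name, has taken for a name from the list of things; names that differ only in an ending like _2 or _b are one class to them, and where a whole thing is asked for, a point or a joint stands for the part that bears it (a point fixed in the world has none). Each returns a list of dicts, best first, with "score" (0 to 1); they miss things now and then, are a little off and sometimes report something else, mostly with a low value. They report only what shows in the picture. A call takes as long as a camera call.
- spot_in(camera, target): "rect" ([centre column, centre row, width, height] in pixels, round what is visible of it).
The state is a dict: "time": time; "q": joint angles; "joint_vel": joint speeds; "joint_torque": joint torques, N m; "tool_pos": TCP position; "tcp_rot": TCP orientation; "wrist_force": force on the tool from outside, world axes, zero at the start; "torque": the same for the moment, N m; "width": opening from 0.0 (shut) to 1.0 (fully open); "grip_force": force on a finger pad.
Only numpy, scipy, OpenCV 4.12 (cv2) and the standard library are available. Lean on these libraries where they do the work, as an engineer would, in place of code of your own. Each camera call takes 0.05 s, during which the arm holds its last target. There are 200 camera calls.

## Working session

There is one attempt and no reset: what is moved stays moved. The work goes in short steps, Python scripts to look and compute and a tool call to move; the robot and the scene stay as the last step left them, time stands still between calls to the robot, and variables do not carry over. Pictures are saved under pics/ and viewed, at most 10 in all, crops included, and the job is handed in when it is done.

Besides the shell and the picture viewer there is one more tool, called after ">>>" as name(argument=value, ...) on one line, values as JSON. carry_out: Moves the arm, as the interface text tells. Its arguments: {"type":"object","properties":{"series":{"type":"string"},"jaw":{"type":"number"},"grip_force":{"type":"number"}},"required":["series"]}

```bash
mkdir -p pics; cat > h.py <<'E'
import numpy as np, cv2
from workcell import bot, eyes, spot_in
def world(cam,depth,u,v):
    c=eyes.get_calibration(cam);K=np.array(c["K"]);R=np.array(c["rotation"])
    if R.shape!=(3,3): R=cv2.Rodrigues(R)[0]
    u=np.asarray(u);v=np.asarray(v)
    z=depth[v,u];p=np.stack([(u-K[0,2])/K[0,0]*z,(v-K[1,2])/K[1,1]*z,z],-1)
    return p@R.T+np.array(c["position"])
E
python3 - <<'E'
from h import *
s=bot.read_state();print(s["time"],s["tool_pos"],s["tcp_rot"],s["width"])
for c in("side","top"):
    im,d=eyes.read_camera(c);cv2.imwrite(f"pics/{c}0.png",im);np.save(f"{c}0.npy",d)
    print(c,eyes.get_calibration(c)["position"])
    for t in("lever_pad","lid_edge","cork_roll","dispenser"):
        for r in spot_in(c,t)[:2]:
            u,v=int(r["rect"][0]),int(r["rect"][1]);print(t,np.round(r["rect"]),round(r["score"],2),world(c,d,u,v).round(3))
E
```

```text
0.0 [ 0.20942818 -0.6408871   0.21284769] [-3.10031421e+00 -4.93631139e-01  4.24494248e-04] 0.999140865068674
side [ 0.36379286 -1.12093517  1.15223452]
lever_pad [356. 274.  71.  88.] 0.67 [ 0.55  -0.328  0.106]
lever_pad [318. 188.  21.  14.] 0.61 [0.498 0.177 0.004]
lid_edge [356. 274.  70.  87.] 0.79 [ 0.55  -0.328  0.106]
top [0.26783266 0.06620444 1.72167862]
lever_pad [415. 186.  59.  49.] 0.95 [ 0.551 -0.322  0.135]
lid_edge [415. 186.  61.  52.] 0.87 [ 0.552 -0.32   0.13 ]
cork_roll [272. 204.  20.  21.] 0.64 [ 0.51   0.155 -0.002]
dispenser [427. 187.  88.  60.] 0.82 [ 0.56  -0.379  0.07 ]
```

```bash
python3 - <<'E'
import cv2
a=cv2.imread("pics/top0.png")[130:240,360:490];b=cv2.imread("pics/side0.png")[190:350,280:460]
cv2.imwrite("pics/c1.png",cv2.resize(a,None,fx=6,fy=5.4,interpolation=2)[:, :780])
cv2.imwrite("pics/c2.png",cv2.resize(b,None,fx=3.6,fy=3.6,interpolation=2))
E
```

```text
(no output)
```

View pics/c1.png

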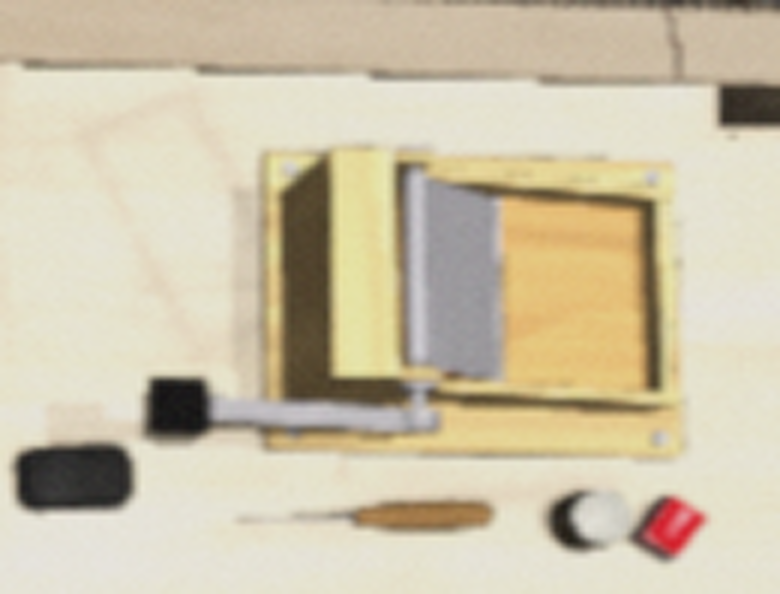

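View pics/c2.png

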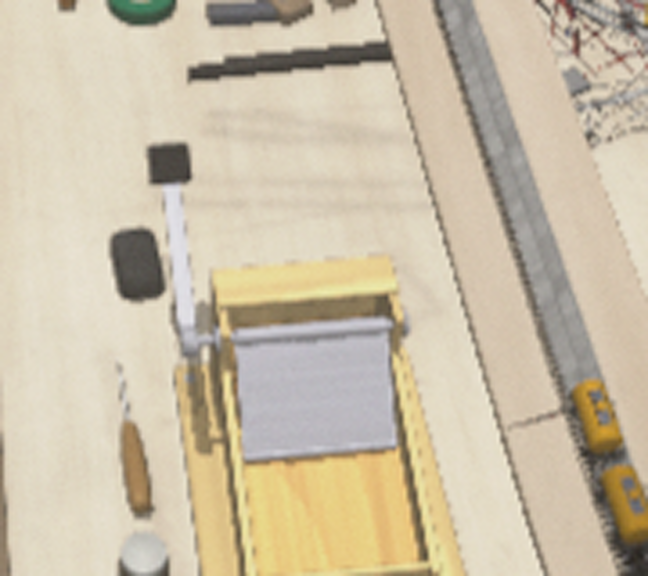

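View pics/side0.png

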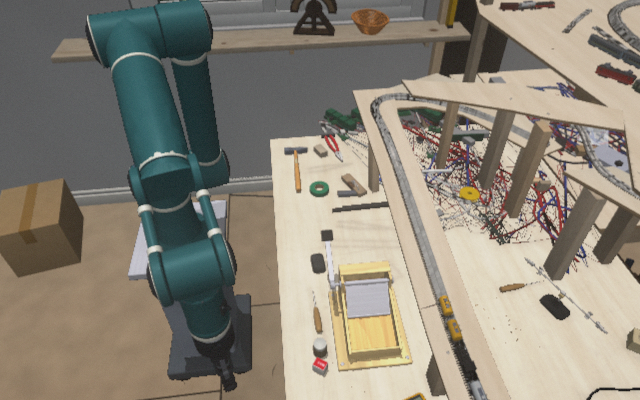

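The top view shows the pad at pixel (390,205) and the side view at (327,235). The lever runs from the pad towards -y, the sanding block sits just on the robot side of the pad, and the lid is shut.

```bash
python3 - <<'E'
from h import *
P={}
for c,(u,v) in dict(top=(390,205),side=(327,235)).items():
    im=cv2.imread(f"pics/{c}0.png");d=np.load(f"{c}0.npy")
    m=(im.max(2)<70).astype(np.uint8)
    n,l,st,ce=cv2.connectedComponentsWithStats(m,connectivity=4)
    k=l[v,u];print(c,k,st[k],ce[k])
    vv,uu=np.nonzero(l==k);p=world(c,d,uu,vv);print(np.median(p,0).round(4),np.percentile(p,[5,95],0).round(3))
    t=p[p[:,2]>np.median(p[:,2])-.012];print("top",t.mean(0).round(4))
    hi=world(c,d,*np.meshgrid(np.arange(u-25,u+75),np.arange(v-30,v+60)));
    Kc=eyes.get_calibration(c);K=np.array(Kc["K"]);R=np.array(Kc["rotation"]);R=R if R.shape==(3,3) else cv2.Rodrigues(R)[0]
    r=R@np.array([(ce[k][0]-K[0,2])/K[0,0],(ce[k][1]-K[1,2])/K[1,1],1]);P[c]=(np.array(Kc["position"]),r/np.linalg.norm(r))
(a,r),(b,s)=P.values()
A=np.stack([r,-s],1);x=np.linalg.lstsq(A,b-a,rcond=None)[0];print("tri",a+x[0]*r,b+x[1]*s)
# lever direction and hopper top from top view
d=np.load("top0.npy");im=cv2.imread("pics/top0.png")
for n,(cu,cv) in dict(lev1=(235,408),lev2=(380,417),hopFL=(345,365),hopFR=(380,365),hopBL=(345,165),hopBR=(380,165),base_l=(275,440),base_r=(670,447),lid=(460,280)).items():
    print(n,world("top",d,int(360+cu/6),int(130+cv/5.4)).round(3))
E
```

```text
top 185 [385 200  10  10  85] [389.09411765 204.92941176]
[ 0.4792 -0.2248  0.1785] [[ 0.466 -0.24   0.172]
 [ 0.492 -0.212  0.185]]
top [ 0.479  -0.2255  0.1784]
side 0 [     0      0    640    400 232128] [325.56925489 201.0848282 ]
[0.5392 0.0896 0.0038] [[-0.857 -0.629 -0.721]
 [ 1.498  1.026  0.652]]
top [0.7542 0.053  0.1913]
tri [ 0.46434795 -0.20528214  0.28534121] [ 0.47945092 -0.20524483  0.2874005 ]
lev1 [ 0.481 -0.261  0.16 ]
lev2 [ 0.477 -0.344  0.141]
hopFL [ 0.51  -0.324  0.146]
hopFR [ 0.509 -0.343  0.151]
hopBL [ 0.633 -0.328  0.148]
hopBR [ 0.635 -0.35   0.139]
base_l [ 0.48  -0.312  0.015]
base_r [ 0.476 -0.548  0.016]
lid [ 0.571 -0.402  0.103]
```

>>> carry_out(series="0 0 0.04 0; 0 0 0.04 0; 0.027 0.042 0 0; 0.027 0.042 0 0; 0.027 0.042 0 0; 0.027 0.042 0 0; 0.027 0.042 0 0; 0.027 0.042 0 0; 0.027 0.042 0 0; 0.027 0.042 0 0; 0.027 0.042 0 0; 0.026 0.040 0 0; 0 0 0 0; 0 0 0 0", jaw=-1)

```text
time: 2.25
tool_pos: [0.4785, -0.2238, 0.2943]
tcp_rot: [3.102, 0.495, -0.001]
wrist_force: [-0.3, -1.0, 0.5]
width: 0.001
grip_force: 0.0
```

```bash
python3 - <<'E'
from h import *
s=bot.read_state();print(s["time"],s["tool_pos"],cv2.Rodrigues(np.array(s["tcp_rot"]))[0].round(2).tolist(),s["width"],s["wrist_force"])
im,d=eyes.read_camera("side");cv2.imwrite("pics/s1.png",im[190:290,270:400].repeat(6,0).repeat(6,1))
d0=np.load("side0.npy");g=cv2.imread("pics/side0.png")
uu,vv=np.meshgrid(np.arange(315,340),np.arange(225,250));p=world("side",d0,uu,vv)
m=(p[...,2]>.15)&(g[vv,uu].max(2)<110);print(p[m].mean(0),np.percentile(p[m],[3,97],0).round(3),m.sum())
E
```

```text
2.25 [ 0.47848407 -0.22382341  0.29426867] [[0.95, 0.31, -0.0], [0.31, -0.95, -0.0], [-0.0, 0.0, -1.0]] 0.0013568114096265051 [-0.27421783 -0.98945778  0.52637856]
[ 0.47972634 -0.2316922   0.17577686] [[ 0.465 -0.246  0.169]
 [ 0.494 -0.216  0.182]] 109
```

View pics/s1.png

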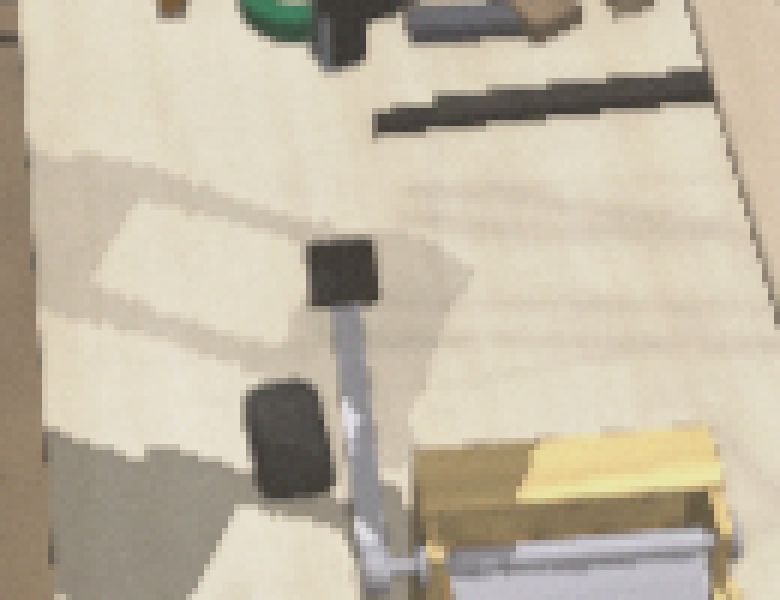

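The view shows the closed fingers at about (340,60) in the crop and the pad at (343,272) with free space around it. The hand is above the pad, so I'll go down and press.

>>> carry_out(series="0 0 -0.03 0; 0 0 -0.03 0; 0 0 -0.02 0; 0 0 -0.01 0; 0 0 -0.006 0; 0 0 -0.006 0; 0 0 -0.006 0; 0 0 -0.006 0; 0 0 -0.006 0; 0 0 0 0")

```text
time: 3.55
tool_pos: [0.4782, -0.2233, 0.1735]
tcp_rot: [-3.102, -0.494, 0.002]
wrist_force: [0.6, 0.3, 0.4]
width: 0.001
grip_force: 0.0
```

```bash
python3 - <<'E'
from h import *
s=bot.read_state();print(s["time"],s["tool_pos"],s["wrist_force"])
im,d=eyes.read_camera("side");cv2.imwrite("pics/s2.png",im[200:350,280:420].repeat(4,0).repeat(4,1))
E
```

```text
3.55 [ 0.47820007 -0.22332532  0.17345452] [0.55293097 0.32298816 0.42634292]
```

View pics/s2.png

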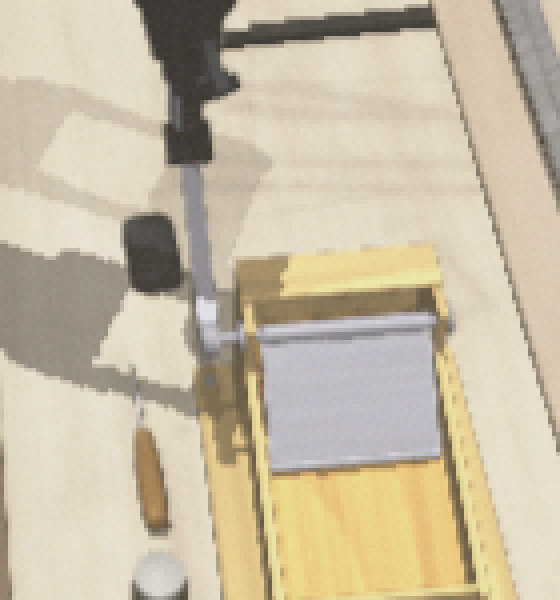

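The fingers appear at or behind the pad at (188,125), but the measured force is low. I'll check against depth.

```bash
python3 - <<'E'
from h import *
for c,(u0,u1,v0,v1) in dict(side=(315,340,222,250),).items():
    im,d=eyes.read_camera(c)
    p=world(c,d,*np.meshgrid(np.arange(u0,u1),np.arange(v0,v1)))
    d0=np.load(c+"0.npy");q=world(c,d0,*np.meshgrid(np.arange(u0,u1),np.arange(v0,v1)))
    for i in range(v1-v0): print(v0+i,(p[i,12]*1e3).astype(int),(q[i,12]*1e3).astype(int))
# lever slopes / lid
im,d=eyes.read_camera("side");d0=np.load("side0.npy")
for u,v in((330,250),(331,260),(332,270),(370,300),(370,310),(370,315)):
    print(u,v,world("side",d,u,v).round(3),world("side",d0,u,v).round(3))
im,d=eyes.read_camera("top");cv2.imwrite("pics/t2.png",im[150:250,360:490].repeat(6,0).repeat(6,1))
s=bot.read_state();print(s["tool_pos"],s["wrist_force"],s["torque"])
E
```

```text
222 [ 476 -259  259] [509 -11   2]
223 [ 476 -263  259] [508 -16   2]
224 [ 476 -258  250] [508 -18   0]
225 [ 476 -259  247] [507 -21  -2]
226 [ 476 -260  244] [506 -29   0]
227 [ 479 -234  213] [506 -31  -1]
228 [ 480 -233  208] [505 -37   0]
229 [ 479 -234  204] [ 482 -214  182]
230 [ 479 -236  203] [ 482 -215  179]
231 [ 482 -217  178] [ 481 -219  180]
232 [ 481 -224  180] [ 481 -223  180]
233 [ 480 -227  180] [ 481 -226  179]
234 [ 480 -228  177] [ 480 -227  176]
235 [ 480 -231  175] [ 480 -231  175]
236 [ 479 -238  179] [ 479 -236  177]
237 [ 479 -237  173] [ 479 -236  173]
238 [ 479 -242  175] [ 479 -241  174]
239 [ 478 -244  173] [ 478 -245  174]
240 [ 479 -241  165] [ 478 -245  170]
241 [ 478 -246  166] [ 478 -246  167]
242 [ 478 -250  166] [ 478 -246  162]
243 [ 478 -250  162] [ 477 -254  167]
244 [ 477 -255  163] [ 477 -252  160]
245 [ 477 -254  158] [ 476 -258  163]
246 [ 476 -260  161] [ 476 -262  162]
247 [ 475 -266  163] [ 476 -263  160]
248 [ 475 -267  160] [ 475 -267  160]
249 [ 475 -268  157] [ 475 -270  160]
330 250 [ 0.484 -0.269  0.152] [ 0.484 -0.272  0.155]
331 260 [ 0.483 -0.304  0.149] [ 0.364 -1.121  1.152]
332 270 [ 0.482 -0.331  0.139] [ 0.482 -0.332  0.14 ]
370 300 [ 0.578 -0.409  0.089] [ 0.578 -0.41   0.089]
370 310 [ 0.576 -0.429  0.07 ] [ 0.576 -0.429  0.069]
370 315 [ 0.574 -0.439  0.061] [ 0.574 -0.44   0.063]
[ 0.47883617 -0.22370987  0.17446023] [0.09428144 0.25724171 0.54848339] [-0.02769077  0.02329734 -0.0385676 ]
```

View pics/t2.png

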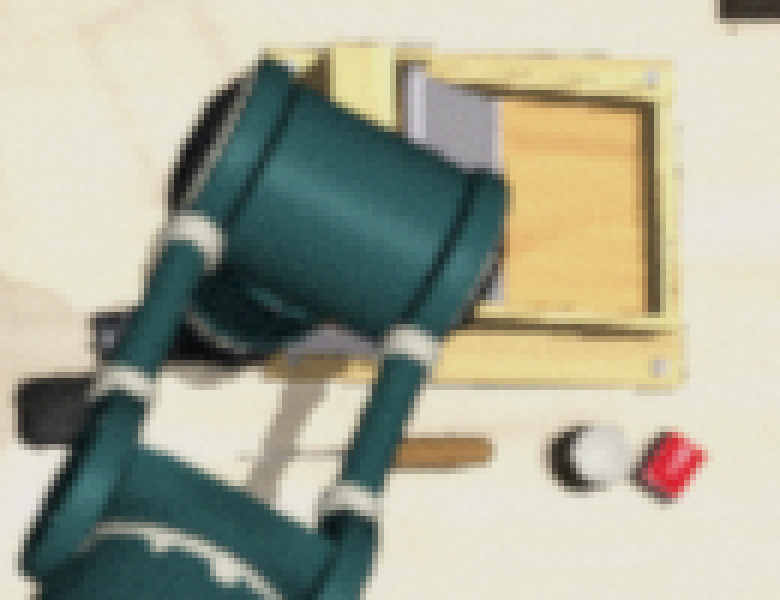

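The depth shows the pad unmoved (top y -0.214 to -0.246, z 0.177) and the lowest visible finger surface at z ≈ 0.203. That's higher than the pose implies, so I'll check by projection.

```bash
python3 - <<'E'
from h import *
def proj(c,p):
    k=eyes.get_calibration(c);R=np.array(k["rotation"]);R=R if R.shape==(3,3) else cv2.Rodrigues(R)[0]
    q=R.T@(np.array(p)-np.array(k["position"]));K=np.array(k["K"]);q=K@q;return (q[:2]/q[2]).round(1)
for z in(.16,.18,.20,.22,.235,.28,.30,.32): print(z,proj("side",[.479,-.234,z]))
print(bot.read_state()["q"],bot.read_state()["width"])
im,d=eyes.read_camera("side");
uu,vv=np.meshgrid(np.arange(312,345),np.arange(195,234));p=world("side",d,uu,vv)
for i in range(15,39): print(195+i,"".join("%5d"%(z*1e3) for z in p[i,4:26,2]))
cv2.imwrite("pics/s3.png",cv2.resize(im[170:260,280:370],None,fx=6.5,fy=6.5,interpolation=0))
E
```

```text
0.16 [326.6 239.4]
0.18 [326.6 234.8]
0.2 [326.6 230. ]
0.22 [326.7 225.2]
0.235 [326.7 221.5]
0.28 [326.7 210.1]
0.3 [326.7 204.9]
0.32 [326.7 199.5]
[-4.84196500e-01  1.55173017e-02  1.96046757e+00  8.11969765e-06
  1.16510456e+00  7.70781511e-01] -0.0006401308797149434
210    -4  246  263  270  271  287  293  293  290  294  296  297  305  304  309  303  303  303  306  305    9   13
211     3    0  257  266  266  266  291  288  288  286  288  296  303  305  305  300  299  302  302  299    5    0
212    -2   -1  245  260  263  263  284  288  286  283  288  295  300  301  299  299  297  296  296    0   -5    0
213     1    2  247  245  260  258  277  283  278  278  286  287  296  296  301  299  292  296  294    0   -1    3
214     5    3    2  239  258  259  271  278  276  277  280  285  290  291  294  294  294  294  292    3    1    2
215     0   -1   -2    1  246  263  268  273  268  272  277  280  282  284  274  290  292  292  290   -3    2   -1
216     5    4    0    2  239  246  264 1152  266  265  260  273  270  260  259  282  289  289  293  288   -5    1
217    -1    0    2   
[... 1232 characters left out ...]
    0   -1
228    -2    2    1    5    0   -3  199  206  208  209  213  213  207  207  207    3    0    0    1    2   -1    1
229    -4    0    1   -1    3    0   -4  202  203  203  209  201  201  201  191  179   -5    0    1    4    2    1
230     1    0   -6    4    5  184  179  199  199  200  202  202  199  178  181  179    8    0    1    1    3    0
231     1   -1    0    2    1  178  178  177  199  196  188  178  176  180  180  178   -1    0    0   -2   -1   -1
232    -3    3   -3   -4    4  179  179  178  180  176  181  177  181  178  176  183   -3    1    2    0   -2    0
233     1    1   -2    3    1  178  177  177  175  176  178  178  178  177  176  180  175   -5   -2   -2    0    7
```

View pics/s3.png

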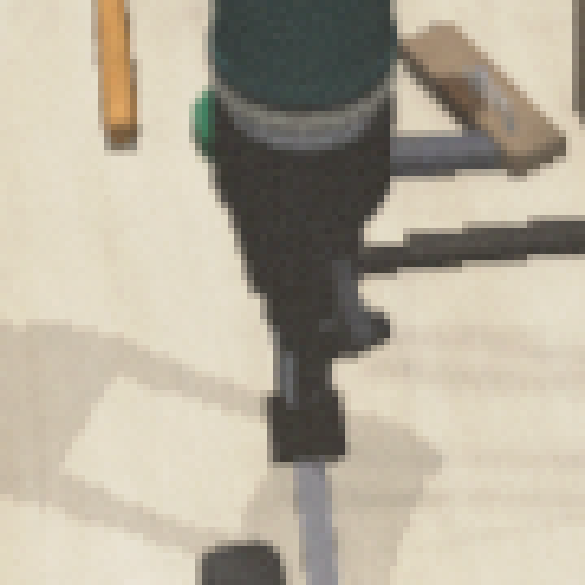

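The finger columns (323–329) end at v≈230, where depth gives z≈0.197. That's centred over the pad and about 18 mm above it, so the tip sits higher than the nominal tool geometry. I'll go down in small steps and use force to find contact.

>>> carry_out(series="0 -0.002 -0.004 0; 0 -0.002 -0.004 0; 0 0 -0.004 0; 0 0 0 0; 0 0 0 0")

```text
time: 4.42
tool_pos: [0.4786, -0.2276, 0.1622]
tcp_rot: [3.102, 0.494, -0.0]
wrist_force: [0.4, -0.2, -0.4]
width: 0.003
grip_force: 0.1
```

>>> carry_out(series="0 0 -0.004 0; 0 0 -0.004 0; 0 0 0 0; 0 0 0 0")

```text
time: 4.92
tool_pos: [0.4787, -0.2277, 0.1541]
tcp_rot: [3.102, 0.494, 0.0]
wrist_force: [1.1, 0.3, 1.4]
width: 0.004
grip_force: 0.7
```

>>> carry_out(series="0 0 -0.004 0; 0 0 -0.004 0; 0 0 0 0; 0 0 0 0")

```text
time: 5.42
tool_pos: [0.4784, -0.2276, 0.1458]
tcp_rot: [-3.102, -0.494, 0.001]
wrist_force: [1.8, 1.2, 0.6]
width: -0.001
grip_force: 0.5
```

```bash
python3 - <<'E'
from h import *
f=[]
for _ in range(4):
    im,d=eyes.read_camera("side");f.append(bot.read_state()["wrist_force"])
print(np.mean(f,0).round(2),np.std(f,0).round(2))
d0=np.load("side0.npy")
p=world("side",d,*np.meshgrid(np.arange(316,338),np.arange(222,250)));q=world("side",d0,*np.meshgrid(np.arange(316,338),np.arange(222,250)))
for i in range(0,28): print(222+i,(p[i,10]*1e3).astype(int),(q[i,10]*1e3).astype(int))
cv2.imwrite("pics/s4.png",cv2.resize(im[200:330,280:410],None,fx=4.5,fy=4.5,interpolation=0))
for u,v in((370,310),(370,315),(370,318)): print(world("side",d,u,v).round(3),world("side",d0,u,v).round(3))
E
```

```text
[ 0.23 -0.06  1.01] [0.34 0.69 0.38]
222 [ 474 -252  252] [505  -8   0]
223 [ 474 -253  249] [505 -14   0]
224 [ 475 -250  242] [505 -12  -6]
225 [ 475 -246  234] [503 -29   5]
226 [ 476 -240  223] [503 -29   1]
227 [ 477 -232  211] [502 -35   2]
228 [ 476 -240  215] [501 -40   2]
229 [ 475 -245  217] [501 -46   4]
230 [ 474 -255  224] [ 479 -213  178]
231 [ 473 -258  222] [ 479 -219  180]
232 [ 474 -256  216] [ 478 -224  181]
233 [ 474 -257  213] [ 478 -226  179]
234 [ 475 -244  195] [ 478 -226  175]
235 [ 476 -242  188] [ 477 -232  177]
236 [ 476 -239  181] [ 476 -235  176]
237 [ 476 -239  176] [ 476 -236  173]
238 [ 475 -244  177] [ 476 -240  173]
239 [ 477 -234  162] [ 475 -244  173]
240 [ 477 -234  158] [ 475 -246  171]
241 [ 476 -240  160] [ 475 -248  169]
242 [ 476 -238  153] [ 475 -248  165]
243 [ 476 -240  151] [ 474 -251  164]
244 [ 475 -246  154] [ 474 -252  160]
245 [ 474 -252  156] [ 474 -256  161]
246 [ 475 -248  147] [ 473 -260  161]
247 [ 474 -253  149] [ 473 -266  163]
248 [ 474 -257  149] [ 472 -267  161]
249 [ 473 -259  147] [ 472 -267  156]
[ 0.575 -0.432  0.075] [ 0.576 -0.429  0.069]
[ 0.573 -0.444  0.069] [ 0.574 -0.44   0.063]
[ 0.574 -0.444  0.054] [ 0.574 -0.445  0.055]
```

View pics/s4.png

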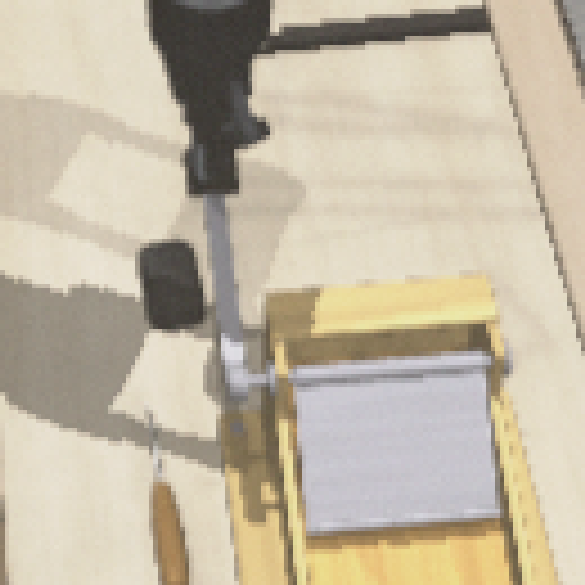

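The pad has sunk about 14 mm, with its top near z 0.162, and the lid edge has lifted slightly, so the tip is in contact. I'll press the rest of the way and hold while the roll runs out.

>>> carry_out(series="0 0 -0.006 0; 0 0.001 -0.008 0; 0 0.001 -0.008 0; 0 0.001 -0.008 0; 0 0 -0.008 0; 0 0 -0.008 0; 0 0 -0.008 0; 0 0 -0.008 0; 0 0 -0.006 0; 0 0 -0.004 0; 0 0 0 0; 0 0 0 0; 0 0 0 0; 0 0 0 0; 0 0 0 0; 0 0 0 0; 0 0 0 0; 0 0 0 0")

```text
time: 7.88
tool_pos: [0.4783, -0.2245, 0.074]
tcp_rot: [-3.102, -0.494, 0.001]
wrist_force: [-3.3, 0.4, 4.3]
width: -0.002
grip_force: 2.1
```

```bash
python3 - <<'E'
from h import *
im,d=eyes.read_camera("side");d0=np.load("side0.npy")
print(bot.read_state()["wrist_force"])
cv2.imwrite("pics/s5.png",cv2.resize(im[200:370,280:420],None,fx=3.5,fy=3.5,interpolation=0))
print([(r["rect"],r["score"],world("side",d,int(r["rect"][0]),int(r["rect"][1])).round(3)) for r in spot_in("side","cork_roll")[:2]])
p=world("side",d,*np.meshgrid(np.arange(316,338),np.arange(226,262)))
for i in range(0,36,2): print(226+i,(p[i,10]*1e3).astype(int))
E
```

```text
[-2.86310861  0.06283306  3.74987726]
[([374.9, 342.9, 42.7, 17.3], 0.65, array([ 0.569, -0.521,  0.06 ]))]
226 [ 473 -260  244]
228 [ 473 -261  238]
230 [ 473 -261  230]
232 [ 473 -259  219]
234 [ 475 -250  201]
236 [ 474 -253  196]
238 [ 475 -250  184]
240 [ 475 -247  173]
242 [ 476 -241  157]
244 [ 476 -236  142]
246 [ 474 -254  154]
248 [ 474 -253  144]
250 [ 476 -236  115]
252 [ 476 -239  110]
254 [ 477 -232   92]
256 [ 476 -241   93]
258 [ 475 -244   88]
260 [ 474 -255   92]
```

View pics/s5.png

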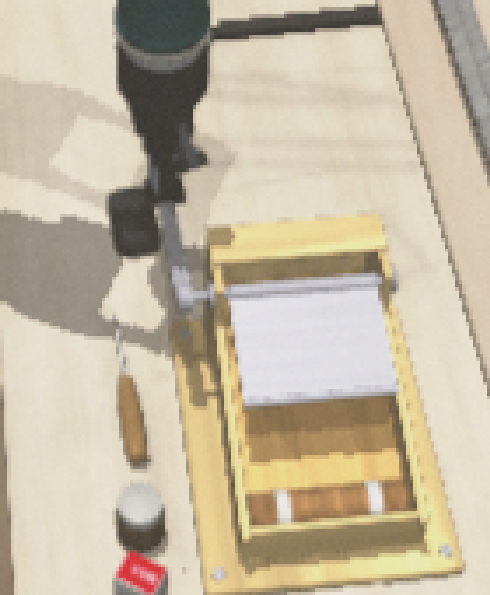

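The cork roll is at rest against the tray's end wall (pixel 375,343). Now I'll let the lever up slowly.

>>> carry_out(series="0 0 0.004 0; 0 0 0.006 0; 0 0 0.006 0; 0 0 0.006 0; 0 0 0.006 0; 0 0 0.006 0; 0 0 0.006 0; 0 0 0.006 0; 0 0 0.006 0; 0 -0.001 0.006 0; 0 -0.001 0.006 0; 0 0 0.005 0; 0 0 0.004 0; 0 0 0.003 0; 0 0 0.003 0; 0 0 0.003 0; 0 0 0.002 0; 0 0 0.002 0; 0 0 0.002 0; 0 0 0.002 0")

```text
time: 10.48
tool_pos: [0.4783, -0.2259, 0.1638]
tcp_rot: [-3.101, -0.493, 0.001]
wrist_force: [0.3, 0.8, 0.0]
width: 0.0
grip_force: 0.0
```

>>> carry_out(series="0 0 0.002 0; 0 0 0.002 0; 0 0 0.003 0; 0 0 0.004 0; 0 0 0.006 0; 0 0 0.01 0; 0 0 0.02 0; 0 0 0.03 0; 0 0 0.03 0; 0 0 0.02 0; 0 0 0 0; 0 0 0 0; 0 0 0 0")

```text
time: 12.1
tool_pos: [0.4779, -0.2262, 0.2894]
tcp_rot: [-3.101, -0.494, 0.004]
wrist_force: [0.8, -0.3, 0.5]
width: 0.002
grip_force: 0.0
```

```bash
python3 - <<'E'
from h import *
im,d=eyes.read_camera("side");d0=np.load("side0.npy")
s=bot.read_state();print(s["time"],s["tool_pos"],s["wrist_force"])
cv2.imwrite("pics/s6.png",cv2.resize(im[180:370,280:420],None,fx=3.1,fy=3.1,interpolation=0))
u,v=np.meshgrid(np.arange(355,380),np.arange(295,314))
print("lid dz",np.median(world("side",d,u,v)[...,2]-world("side",d0,u,v)[...,2]))
u,v=np.meshgrid(np.arange(323,331),np.arange(231,238))
print("pad dz",np.median(world("side",d,u,v)[...,2]-world("side",d0,u,v)[...,2]))
E
```

```text
12.15 [ 0.47791724 -0.2262639   0.28957593] [-0.36869147 -0.04172249  0.17863155]
lid dz -0.00022403227839595807
pad dz 0.00015542316005201506
```

View pics/s6.png

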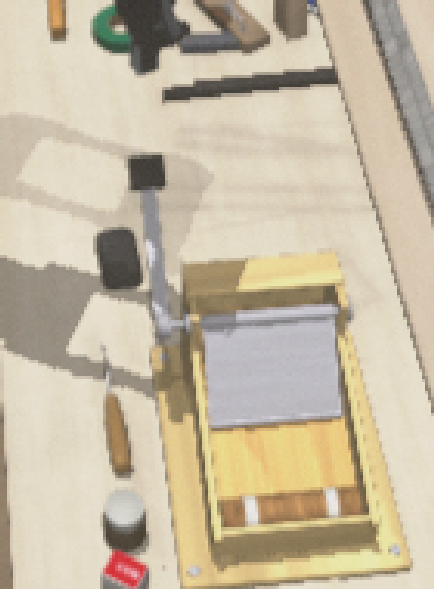

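The lid is shut (its depth matches the start), the roll lies in the tray at about (293,505) in the crop, the hand is clear and the other things haven't moved.

```bash
python3 -c "
from workcell import bot
print(bot.finish_job())"
```

```text
the job is handed in; nothing more can be done
None
```

Job handed in: the lever was pressed by its pad, the roll went into the tray, the lid was eased fully shut and the hand is clear; the last picture confirms this, but no verdict came back.

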